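Feel for the hatch release notch on the sample analyser

ROBOT

A 6-joint arm with a two-finger parallel gripper is mounted at the origin on the work surface. World frame = base frame: x ahead of the robot, y to its left, z up, the work surface at z = 0. Lengths are in m, angles in degrees, forces in N, time in s.
With the tool pointing down it reaches from about 0.25 to 0.725 m from the base axis. Payload 9.7 kg.
Tool frame: the origin (TCP) lies midway between the tips of the shut fingers; the grasp point (between the pads) lies 19 mm behind it (bot.pinch_z is the distance from the TCP to the grasp point, in m); z points along the fingers, y is the direction in which the jaws open and shut (so a half turn about z gives the same grasp; the last joint's range is limited). The gripper opens to 85 mm and grips with 20 to 120 N. Pads are 22 mm wide; open, the fingers measure 114 mm over their backs; the gripper's body (76 mm by 85 mm) begins 54 mm behind the grasp point. The pads swing forward as they close: fully open they stand 13 mm farther back than shut.
Start: joints at [-68.526, 4.979, 10.078, 95.1, 0, 90], TCP at [0.201, -0.512, 0.231] pointing down, gripper open.
Joint ranges: [-179.16, 179.16], [-48.56, 103.87], [-65.8, 70.77], [-126.05, 130.52], [-82.76, 87.17], [-180, 180]. Speed limits (degrees/s): [127.2, 127.2, 147.25, 180, 180, 180].

INTERFACE

Orientations are given as [roll, pitch, yaw] about the fixed x, y, z axes, in that order (R = Rz(yaw) Ry(pitch) Rx(roll)).
In Python, from workcell import bot, imaging gives the robot as it stands.
- The arm moves only by the tool servo_tool, never from a script. Its argument "moves" is a list that holds one entry, the list of rows, each a list of 7 numbers: the turn, a rotation vector about the tool's x, y, z in rad, then the shift along the tool's x, y, z in cm, then the finger opening in cm, from 0 to 8.54. A call has 1 to 12 rows; each row shifts and turns the pose as measured when the row begins, along the tool's axes as they then stand; what a row does not reach is not made up. A row lasts 1/12 s, in which the tool goes at most 41.7 mm and 7.16 degrees, less where a joint would pass 70% of its speed; a pose out of reach is approached as far as the arm can. A call is refused whole if a number of a shift passes 4.17 or a number of a turn 0.125, either way. A call with a gripper value outside its range is refused whole. The fingers move at their own pace and stop on an object; "force" is the grip in N (left out, the last holds). Time passes only in rows, so rows that do not move let the fingers close. It gives the time, the measured TCP pose, the force and the opening at its end, in the units of the state.
- bot.get_obs(): the state, without advancing time (a new reading comes with each control period).
- imaging.camera(name): name is "side" or "top"; returns the picture (400x640x3 uint8, blue, green, red); there is no depth.
- imaging.calibration(name): a dict with "fx", "fy", "cx", "cy" (pixels), "D" ([k1, k2, p1, p2, k3] as OpenCV has them; the pictures are not rectified), "camera_from_world" (4x4, takes a point from world to camera coordinates). Camera axes: x right, y down, z forward; pixel columns grow to the right and rows downward; lengths in m; the calibration is good to about 2 mm. A picture is of the moment at which its call begins. calibration takes no time and is no camera call.
- bot.job_done(): hands the job in, once; it reports no verdict.
The state is a dict: "time": time; "q": joint angles; "qd": joint speeds; "joint_efforts": joint torques, N m; "ee_pos": TCP position; "tcp_rot": TCP orientation; "wrist_force": force on the tool from outside, world axes, zero at the start; "torque": the same for the moment, N m; "opening": finger opening in m.
Only numpy, scipy, OpenCV 4.12 (cv2) and the standard library are available. Lean on these libraries where they do the work, as an engineer would, in place of code of your own. Each camera call takes 0.05 s, during which the arm holds its last target.

TASK

Open the sample hatch of the blue bench analyser by its hidden release: with the fingers closed, touch the black rubber rail on the front edge beside the white dot, slide the fingertip lightly along the rail towards its other end until it finds the notch, and press the key inside the notch fully down so that the hatch pops up. Press gently, keep off the hatch itself, grasp nothing, leave the jar, the note block and the cup where they stand, and finish clear of everything.

Things in the scene. Friction and masses are not known exactly. Their poses are not given: they have to be found in the camera images.
- analyser: Blue and pale grey bench analyser, fixed, 240 (own x) by 360 (y) by 80 mm high; origin at the centre of its underside, z up. Its front faces own -x; the white dot is at the +y end. On the front edge, along y, lies the black finger rail: x -116 to -70 mm, top at z = 70 mm, exposed from y = +100 to -90 mm between end blocks 75 mm high. Hatch behind it: x -52 to +70 mm, top at z = 69 mm.
- rail_start (a point): Point on the rail's top surface, on its centre line (46 mm deep rail), level with the white dot; axes as the analyser's. The sweep starts here and goes along -y. The rail is cushioned rubber: it gives at about 2 N, then sinks at 2 N per mm, 4 mm at most, and springs back. It is level.
- rail_end (a point): Point on the rail's top surface, on its centre line, 150 mm from rail_start along -y. Between the two lies one notch 40 mm long in y, cut through the rail's full depth, open to the front and black inside. Its centre is 65 to 135 mm from rail_start, different each time.
- dot (a point): White dot 11 mm wide on the 16 mm wide dark blue trim strip just behind the rail (strip: own x -69 to -53 mm, top 4 mm lower than the rail's top). It marks where the sweep starts, level with rail_start.
- release_key (a joint): How far the black release key, which fills the bottom of the notch, is pressed down, m: 0 up (its top 7 mm below the rail's top), 0.008 fully down (15 mm below the rail's top). Takes about 7 N, has no spring, stays down where it is left.
- hatch (a joint): Opening angle of the hatch about its hinge at the far side, rad: 0 shut, 0.2 popped up. Geared to the key: it rises as the key goes down, its front edge about 25 mm in all.
- hatch_edge (a point): Middle of the front edge of the hatch, on its top: a pale plate 121 (x) by 196 (y) by 8 mm with a dark pane, hinged at its far side. This edge lies 43 mm behind the rail's centre line when shut. Not to be touched.
- jar_center (a point): Bystander: small amber jar with white cap, 44 mm across, 60 mm high, loose, standing on the desk; point at its centre.
- notes_center (a point): Bystander: orange note block 50 by 50 by 20 mm, loose; point at its centre.
- cup_center (a point): Bystander: clear plastic cup, 52 mm across the rim, 45 mm high, loose; point at its centre.

How it is judged:
By the outcome, as a careful person would: the job done as asked, in the order asked, and still so for the second after the job is handed in, with the robot touching nothing.
It also fails if it takes over 51 s, if anything falls off the work surface, if the arm or the gripper's body presses on something with over 40 N, if the wrist force passes 120 N, or if a joint passes its speed limit or range.

## Working session

There is one attempt and no reset: what is moved stays moved. The work goes in short steps, Python scripts to look and compute and a tool call to move; the robot and the scene stay as the last step left them, time stands still between calls to the robot, and variables do not carry over. Pictures are saved under pics/ and viewed, and the job is handed in when it is done.

Besides the shell and the picture viewer there is one more tool, called as name(argument=value, ...) on one line, values as JSON. servo_tool: Moves the arm, as the interface text tells. Its arguments: {"type":"object","properties":{"moves":{"type":"array","items":{"type":"array","items":{"type":"array","items":{"type":"number"}}}},"force":{"type":"number"}},"required":["moves"]}

```bash
ls; mkdir -p pics
python3 - <<'E'
from workcell import bot, imaging
import cv2
for n in("side","top"):
    im=imaging.camera(n); cv2.imwrite(f"pics/{n}0.png",im); print(n,imaging.calibration(n))
print(bot.get_obs())
E
```

```text
pics
side {'fx': 426.04608212829027, 'fy': 426.04608212829027, 'cx': 321.6317115537706, 'cy': 196.11760857648807, 'D': array([0.02989404, 0.        , 0.        , 0.        , 0.        ]), 'camera_from_world': array([[-0.99799905, -0.0627323 ,  0.00790858,  0.57898374],
       [-0.0431788 ,  0.58480679, -0.81002259,  0.05706117],
       [ 0.04618959, -0.80874327, -0.58634533,  0.96635469],
       [ 0.        ,  0.        ,  0.        ,  1.        ]])}
top {'fx': 421.8819302853135, 'fy': 421.8819302853135, 'cx': 319.0356160484599, 'cy': 194.12376402133933, 'D': array([-0.06288251,  0.        ,  0.        ,  0.        ,  0.        ]), 'camera_from_world': array([[-0.00740279, -0.99974056,  0.02154084,  0.05864837],
       [-0.98112616,  0.00309908, -0.19334386,  0.59199592],
       [ 0.19322694, -0.02256556, -0.98089456,  0.8949584 ],
       [ 0.        ,  0.        ,  0.        ,  1.        ]])}
{'time': 0.1, 'q': array([-6.85248307e+01,  5.00910696e+00,  1.00375117e+01,  9.50978118e+01,
        1.40291121e-04,  9.00001203e+01]), 'qd': array([ 0.07802395, -0.0784438 ,  0.02962644,  0.03982474, -0.05466957,
       -0.05243385]), 'joint_efforts': array([-4.81982488e-05, -5.21565270e+01,  4.65652013e+01,  1.61244784e-02,
        1.11723587e-04,  2.73942891e-05]), 'ee_pos': array([ 0.20128123, -0.5116304 ,  0.23062956]), 'tcp_rot': array([-1.79930593e+02, -1.40145323e-04,  2.14750489e+01]), 'wrist_force': array([ 0.06355153, -0.3579435 , -0.33850666]), 'torque': array([ 0.03026153,  0.01201132, -0.02263407]), 'opening': 0.08583719837760809}
```

View pics/side0.png

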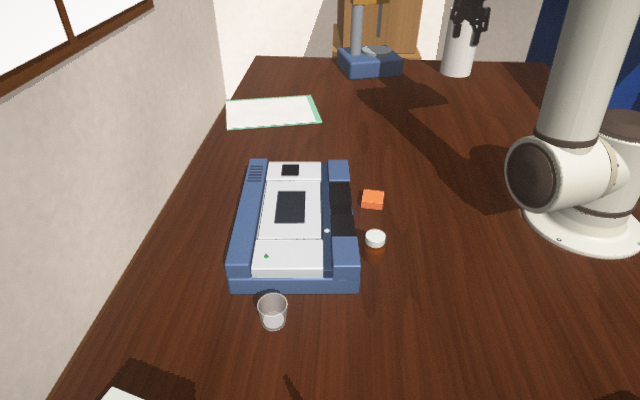

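View pics/top0.png

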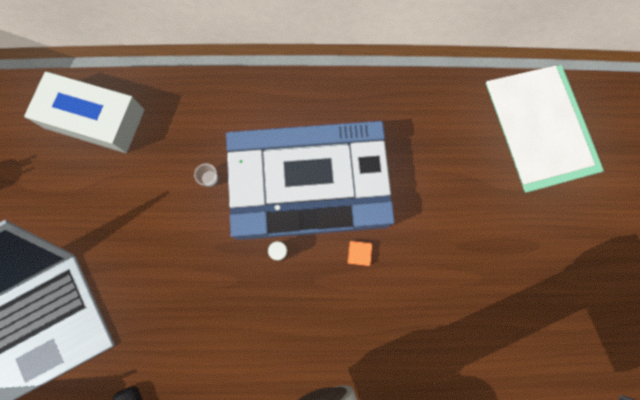

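Run:
```python
import cv2,numpy as np
a=cv2.imread("pics/top0.png")[110:270,190:410];cv2.imwrite("pics/topc.png",cv2.resize(a,None,fx=3.6,fy=3.6,interpolation=cv2.INTER_CUBIC))
a=cv2.imread("pics/side0.png")[150:300,220:400]
a=cv2.resize(a,None,fx=4,fy=4,interpolation=cv2.INTER_CUBIC)
cv2.imwrite("pics/sidec.png",a)
b=(np.clip(a/255.,0,1)**.4*255).astype('uint8');cv2.imwrite("pics/sidecg.png",b)
```

```text
(no output)
```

View pics/topc.png

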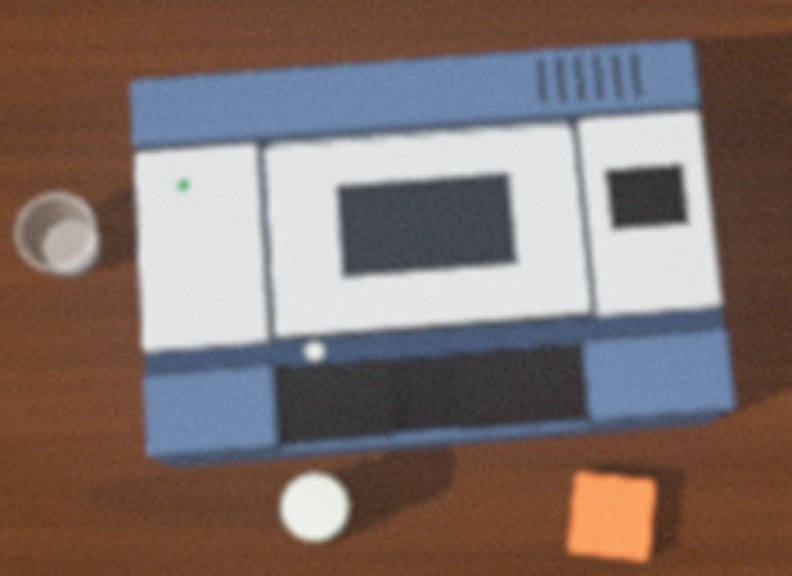

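View pics/sidecg.png

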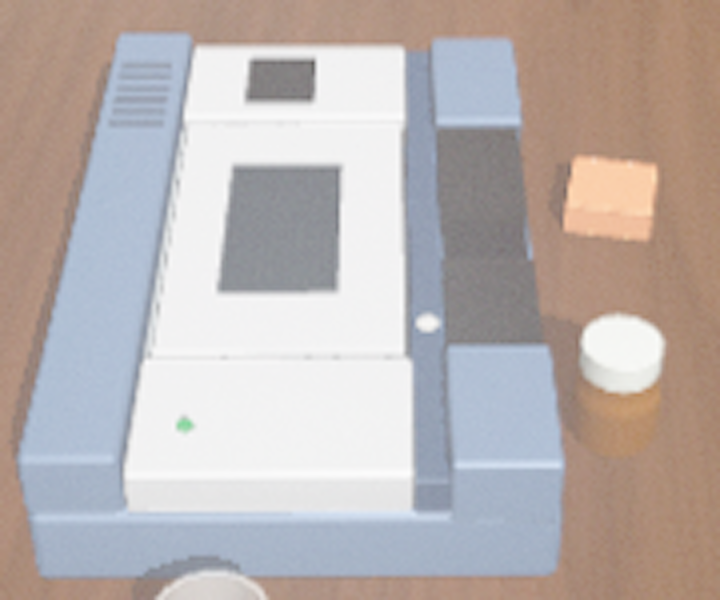

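The side crop shows the dot at crop (428,322) and the notch's near edge at row ~258. The top crop shows the dot at (314,351) and the hatch front edge from (275,337) to (592,316). Next I fit the analyser pose from both views.

```bash
cat > h.py <<'E'
import numpy as np,cv2
from workcell import bot,imaging
from scipy.optimize import least_squares
C={n:imaging.calibration(n) for n in("side","top")}
def proj(n,P):
    c=C[n];T=c["camera_from_world"];K=np.array([[c["fx"],0,c["cx"]],[0,c["fy"],c["cy"]],[0,0,1]])
    return cv2.projectPoints(np.atleast_2d(P).astype(float),cv2.Rodrigues(T[:3,:3])[0],T[:3,3],K,c["D"])[0][:,0]
def crop(n,p):
    s,o=(3.6,(190,110)) if n=="top" else (4,(220,150))
    return (np.array(p)+.5)/s-.5+np.array(o)
def ray(n,uv,z):
    c=C[n];T=c["camera_from_world"];K=np.array([[c["fx"],0,c["cx"]],[0,c["fy"],c["cy"]],[0,0,1]])
    v=cv2.undistortPoints(np.array([[uv]],float),K,c["D"])[0,0]
    R=T[:3,:3];o=-R.T@T[:3,3];d=R.T@np.r_[v,1];return o+d*(z-o[2])/d[2]
def w(p,P):
    c,s=np.cos(p[2]),np.sin(p[2]);P=np.atleast_2d(P)
    return np.c_[p[0]+c*P[:,0]-s*P[:,1],p[1]+s*P[:,0]+c*P[:,1],P[:,2]]
E
cat > fit.py <<'E'
from h import *
obs=[("top",(275,337),(-52,98,69)),("top",(592,316),(-52,-98,69)),("top",(131,82),(120,180,80)),("top",(692,41),(120,-180,80)),
("top",(275,368),(-70,100,70)),("top",(586,346),(-70,-90,75)),("top",(278,442),(-116,100,70)),("top",(589,418),(-116,-90,75)),
("side",(411,356),(-52,98,69)),("side",(405,124),(-52,-98,69)),("side",(449,347),(-70,100,75)),("side",(549,346),(-116,100,75)),("side",(437,128),(-70,-90,70)),("side",(521,127),(-116,-90,70)),("side",(119,34),(120,-180,80)),("side",(20,457),(120,180,80)),
("top",(314,351),(-61,None,66)),("side",(428,322),(-61,None,66))]
def f(p,full=0):
    r=[]
    for n,c,P in obs:
        P=np.array([P[0]/1e3,p[3] if P[1] is None else P[1]/1e3,P[2]/1e3])
        r.append(proj(n,w(p,P))[0]-crop(n,c))
    r=np.array(r);return r if full else r.ravel()
s=least_squares(f,[.45,.1,0,.075],loss="soft_l1",x_scale=[.1,.1,.1,.1]);p=s.x
print(p,np.degrees(p[2]));print(f(p,1).round(2))
for nm in("top","side"):
  for z,y in((.066,None),):
    i=16 if nm=="top" else 17; print(nm,"dot",ray(nm,crop(nm,obs[i][1]),.066))
rs=w(p,[-.093,p[3],.07])[0];re=w(p,[-.093,p[3]-.15,.07])[0];print("rail",rs,re, np.hypot(*rs[:2]),np.hypot(*re[:2]))
# notch near edge from side
q=ray("side",crop("side",(495,258)),.07)
print("notch near edge s=",(rs-q)[:2]@np.array([-np.sin(p[2]),np.cos(p[2])]))
for nm,c,z in(("top",(314,507),.06),("top",(612,516),.02),("top",(60,235),.03)):print(ray(nm,crop(nm,c),z))
np.save("p.npy",p)
E
python3 fit.py
```

```text
[0.62712075 0.07973251 0.07491841 0.07430351] 4.292508804214165
[[-0.1   0.8 ]
 [-0.2  -0.16]
 [-1.03 -0.97]
 [ 0.54 -0.79]
 [-0.58  0.21]
 [-1.06 -0.73]
 [-0.17  0.42]
 [ 0.13 -0.06]
 [ 0.23 -1.48]
 [ 0.52 -0.66]
 [ 0.28 -0.94]
 [-0.45 -0.73]
 [ 0.52 -0.06]
 [-0.16  0.18]
 [ 0.3  -0.87]
 [-1.03  0.35]
 [ 0.11  0.31]
 [ 0.4   0.11]]
top dot [0.56141987 0.1495196  0.066     ]
side dot [0.56152061 0.14899221 0.066     ]
rail [0.52882013 0.1468667  0.07      ] [ 0.54004738 -0.00271254  0.07      ] 0.5488356383192241 0.5400541944839086
notch near edge s= 0.045590118909393254
[0.46618229 0.14894305 0.06      ]
[ 0.46181788 -0.0374332   0.02      ]
[0.64429858 0.31846073 0.03      ]
```

servo_tool(moves=[[[0,0,0.1,0,0,0,0],[0,0,0.1,0,0,0,0],[0,0,0.1,0,0,0,0],[0,0,0,2,-3.4,0,0],[0,0,0,2,-3.4,0,0],[0,0,0,2,-3.4,0,0],[0,0,0,2,-3.4,0,0],[0,0,0,2,-3.4,0,0],[0,0,0,2,-3.4,0,0],[0,0,0,2,-3.4,0,0],[0,0,0,2,-3.4,0,0],[0,0,0,2,-3.4,0,0]]])

```text
time: 1.1
ee_pos: [0.3639, -0.1871, 0.2244]
tcp_rot: [-179.4, 0.3, 2.7]
wrist_force: [1.5, 0.3, -0.6]
opening: -0.0001
```

servo_tool(moves=[[[0,0,-0.028,1.8,-3.2,0,0],[0,0,0,1.8,-3.2,0,0],[0,0,0,1.8,-3.2,0,0],[0,0,0,1.8,-3.2,0,0],[0,0,0,1.8,-3.2,0,0],[0,0,0,1.8,-3.2,0,0],[0,0,0,1.8,-3.2,0,0],[0,0,0,1.8,-3.2,0,0],[0,0,0,1,-2,0,0],[0,0,0,0,0,0,0],[0,0,0,0,0,0,0]]])

```text
time: 2.02
ee_pos: [0.5039, 0.0857, 0.2235]
tcp_rot: [-177.7, 0.5, 8.4]
wrist_force: [-0.0, -0.2, -0.0]
opening: -0.0002
```

```bash
cat > st.py <<'E'
from h import *
p=np.load("p.npy");o=bot.get_obs();e=o["ee_pos"]
c,s=np.cos(p[2]),np.sin(p[2]);rs=w(p,[-.093,p[3],.07])[0]
d=e-rs;own=np.array([c*d[0]+s*d[1],-s*d[0]+c*d[1],d[2]])
R=o["tcp_rot"];from scipy.spatial.transform import Rotation as Ro
Rt=Ro.from_euler("xyz",R,degrees=True);Rg=Ro.from_euler("xyz",[180,0,np.degrees(p[2])],degrees=True)
print("t",o["time"],"own offset from rail_start mm",(own*1e3).round(2),"sweep s",(-own[1]*1e3).round(2),"rpy",R.round(2))
print("turn needed",(Rt.inv()*Rg).as_rotvec().round(4),"toolshift to start cm",(Rt.inv().apply(rs-e)*100).round(2),"F",o["wrist_force"].round(2),"M",o["torque"].round(3))
E
python3 st.py
```

```text
t 2.0167 own offset from rail_start mm [-29.39 -59.17 153.54] sweep s 59.17 rpy [-177.71    0.52    8.43]
turn needed [-0.0397  0.0105  0.0721] toolshift to start cm [ 3.5  -5.07 15.54] F [-0.02 -0.22 -0.04] M [-0.006 -0.049 -0.019]
```

servo_tool(moves=[[[-0.04,0.01,0.07,1,-1.6,2,0],[0,0,0,1,-1.8,2,0],[0,0,0,1,-1.8,2,0],[0,0,0,0,0,2,0],[0,0,0,0,0,2,0],[0,0,0,0,0,0,0],[0,0,0,0,0,0,0]]])

```text
time: 2.6
ee_pos: [0.5309, 0.0877, 0.1226]
tcp_rot: [-177.9, 0.0, 8.3]
wrist_force: [0.1, -0.5, 0.8]
opening: -0.0002
```

```bash
python3 st.py
```

```text
t 2.6 own offset from rail_start mm [ -2.35 -59.2   52.61] sweep s 59.2 rpy [-1.7795e+02  2.0000e-02  8.3400e+00]
turn needed [-0.0358  0.0017  0.0707] toolshift to start cm [ 0.65 -5.7   5.47] F [ 0.14 -0.46  0.83] M [-0.062  0.01  -0.005]
```

Run:
```python
from h import *
o=bot.get_obs();print({k:np.round(v,2) for k,v in o.items()})
cv2.imwrite("pics/s1.png",imaging.camera("side"));cv2.imwrite("pics/t1.png",imaging.camera("top"))
```

```text
{'time': np.float64(2.6), 'q': array([  8.29,   2.58,  -4.48,  82.96,   2.05, 179.94]), 'qd': array([-0.84,  0.02, -2.47, -0.6 , -0.16,  0.04]), 'joint_efforts': array([  0.25, -47.2 ,  44.54,  -0.28,   0.12,  -0.  ]), 'ee_pos': array([0.53, 0.09, 0.12]), 'tcp_rot': array([-1.7795e+02,  2.0000e-02,  8.3400e+00]), 'wrist_force': array([ 0.14, -0.46,  0.83]), 'torque': array([-0.06,  0.01, -0.  ]), 'opening': np.float64(-0.0)}
```

View pics/s1.png

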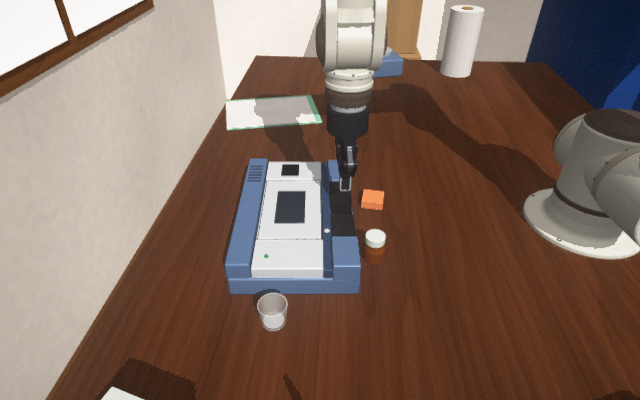

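View pics/t1.png

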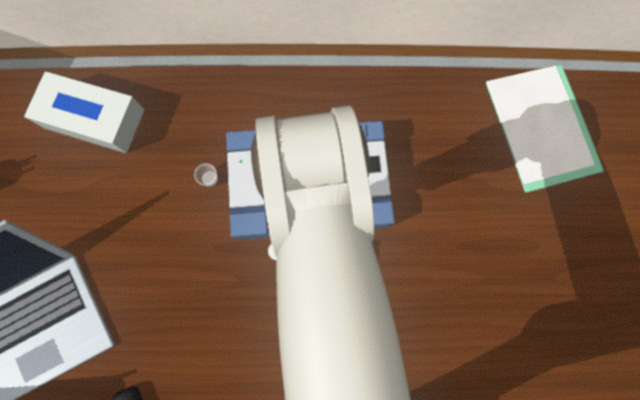

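q6 hit its 180° limit, so I use the half-turn-equivalent yaw (184°).

servo_tool(moves=[[[0,0,-0.12,0,0,0,0],[0,0,-0.12,0,0,0,0],[0,0,-0.12,0,0,0,0],[0,0,-0.12,0,0,0,0],[0,0,-0.12,0,0,0,0],[0,0,-0.12,0,0,0,0],[0,0,-0.12,0,0,0,0],[0,0,-0.12,0,0,0,0],[0,0,-0.12,0,0,0,0],[0,0,-0.12,0,0,0,0],[0,0,-0.12,0,0,0,0],[0,0,-0.12,0,0,0,0]]])

```text
time: 3.7
ee_pos: [0.5372, 0.0853, 0.1455]
tcp_rot: [178.6, -2.1, 93.9]
wrist_force: [0.7, 0.9, 0.1]
opening: -0.0
```

servo_tool(moves=[[[0,0,-0.12,0,0,0,0],[0,0,-0.12,0,0,0,0],[0,0,-0.12,0,0,0,0],[0,0,-0.12,0,0,0,0],[0,0,-0.12,0,0,0,0],[0,0,-0.12,0,0,0,0],[0,0,-0.12,0,0,0,0],[0,0,-0.12,0,0,0,0],[0,0,-0.12,0,0,0,0],[0,0,-0.12,0,0,0,0],[0,0,-0.12,0,0,0,0],[0,0,0,0,0,0,0]]])

```text
time: 4.7
ee_pos: [0.5425, 0.0829, 0.1689]
tcp_rot: [177.3, 2.6, 172.9]
wrist_force: [-0.4, 0.2, 0.4]
opening: 0.0004
```

```bash
sed -i 's/\[180,0,np.degrees(p\[2\])\]/[180,0,180+np.degrees(p[2])]/' st.py; python3 st.py
```

```text
t 4.7 own offset from rail_start mm [  8.84 -64.84  98.88] sweep s 64.84 rpy [177.32   2.61 172.86]
turn needed [ 0.0421  0.05   -0.1984] toolshift to start cm [ 2.6   5.72 10.06] F [-0.41  0.19  0.36] M [-0.006  0.009  0.022]
```

servo_tool(moves=[[[0.04,0.05,-0.1,0,0,0,0],[0,0,-0.1,0,0,0,0],[0,0,0,0,0,0,0],[0,0,0,0,0,0,0],[0,0,0,0,0,0,0]]])

```text
time: 5.12
ee_pos: [0.5434, 0.082, 0.1744]
tcp_rot: [179.8, 0.2, -176.5]
wrist_force: [0.3, 0.4, 0.2]
opening: 0.0
```

```bash
python3 st.py
```

```text
t 5.1167 own offset from rail_start mm [  9.73 -65.79 104.35] sweep s 65.79 rpy [ 179.78    0.19 -176.51]
turn needed [ 0.0037  0.0033 -0.0141] toolshift to start cm [ 1.1   6.53 10.46] F [0.33 0.43 0.17] M [ 0.037 -0.023 -0.058]
```

servo_tool(moves=[[[0,0,0,0,0,0,0],[0,0,0,0,0,0,0],[0,0,0,0,0,0,0],[0,0,0,0,0,0,0]]])

```text
time: 5.45
ee_pos: [0.5433, 0.0816, 0.1757]
tcp_rot: [179.8, 0.3, -177.1]
wrist_force: [-0.9, -1.0, -0.2]
opening: -0.0002
```

```bash
python3 st.py
```

```text
t 5.45 own offset from rail_start mm [  9.55 -66.15 105.67] sweep s 66.15 rpy [ 179.76    0.33 -177.08]
turn needed [ 0.0042  0.0058 -0.0239] toolshift to start cm [ 1.17  6.55 10.59] F [-0.86 -1.01 -0.22] M [-0.012  0.004  0.015]
```

servo_tool(moves=[[[0.004,0.005,-0.02,0.3,1.7,1.8,0],[0,0,0,0.3,1.7,1.8,0],[0,0,0,0.3,1.7,1.8,0],[0,0,0,0.3,1.7,1.8,0],[0,0,0,0,0,0,0],[0,0,0,0,0,0,0],[0,0,0,0,0,0,0]]])

```text
time: 6.03
ee_pos: [0.527, 0.1502, 0.1026]
tcp_rot: [-180.0, 0.2, -176.2]
wrist_force: [-0.2, 0.3, 0.4]
opening: 0.0001
```

```bash
python3 st.py
```

```text
t 6.0333 own offset from rail_start mm [-1.6   3.46 32.57] sweep s -3.46 rpy [-179.99    0.23 -176.22]
turn needed [-0.0002  0.004  -0.009 ] toolshift to start cm [-0.15 -0.34  3.26] F [-0.25  0.27  0.37] M [0.024 0.004 0.024]
```

servo_tool(moves=[[[0,0,-0.01,-0.1,-0.2,1,0],[0,0,0,0,-0.1,1,0],[0,0,0,0,0,0.5,0],[0,0,0,0,0,0.2,0],[0,0,0,0,0,0,0]]])

```text
time: 6.45
ee_pos: [0.5305, 0.1447, 0.0755]
tcp_rot: [180.0, 0.5, -175.8]
wrist_force: [-0.4, -0.3, 0.5]
opening: -0.0001
```

```bash
python3 st.py
python3 - <<'E'
from h import *
a=imaging.camera("side")[150:290,280:420];a=cv2.resize(a,None,fx=4,fy=4,interpolation=cv2.INTER_CUBIC)
cv2.imwrite("pics/s2.png",((a/255.)**.5*255).astype('uint8'))
E
```

```text
t 6.45 own offset from rail_start mm [ 1.53 -2.33  5.54] sweep s 2.33 rpy [ 179.99    0.46 -175.79]
turn needed [ 0.0001  0.008  -0.0014] toolshift to start cm [0.16 0.23 0.55] F [-0.44 -0.26  0.5 ] M [ 0.007  0.036 -0.022]
```

View pics/s2.png

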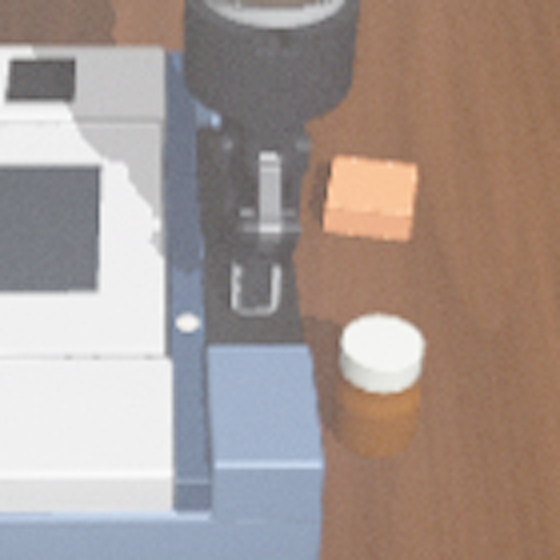

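The fingertip (257,312) hangs just over the rail, on its centre line and nearly level with the dot (187,322). Now I lower it to contact.

servo_tool(moves=[[[0,0.004,0,0.05,0.2,0.3,0],[0,0,0,0,0,0.15,0],[0,0,0,0,0,0.05,0]]])

```text
time: 6.75
ee_pos: [0.5304, 0.1467, 0.0711]
tcp_rot: [180.0, 0.3, -175.8]
wrist_force: [-0.8, 0.5, 0.4]
opening: 0.0003
```

```bash
python3 st.py
```

```text
t 6.75 own offset from rail_start mm [ 1.53 -0.28  1.13] sweep s 0.28 rpy [ 179.98    0.28 -175.82]
turn needed [ 0.0003  0.0048 -0.0019] toolshift to start cm [0.15 0.03 0.11] F [-0.77  0.47  0.44] M [-0.022  0.056  0.028]
```

servo_tool(moves=[[[0,0.004,0,0.1,0,0.1,0],[0,0,0,0,0,0.06,0]]])

```text
time: 6.92
ee_pos: [0.5294, 0.1468, 0.0697]
tcp_rot: [180.0, 0.0, -175.8]
wrist_force: [-0.8, 0.0, 2.2]
opening: 0.0001
```

```bash
python3 st.py
```

```text
t 6.9167 own offset from rail_start mm [ 0.57 -0.1  -0.32] sweep s 0.1 rpy [ 1.7998e+02  5.0000e-02 -1.7580e+02]
turn needed [ 0.0004  0.0008 -0.0017] toolshift to start cm [ 0.06  0.01 -0.03] F [-0.76  0.03  2.18] M [-0.079  0.223  0.01 ]
```

servo_tool(moves=[[[0,0,0,0,0,0.06,0]]])

```text
time: 7.0
ee_pos: [0.5294, 0.1468, 0.0693]
tcp_rot: [180.0, 0.1, -175.8]
wrist_force: [-1.6, -0.4, 2.6]
opening: -0.0001
```

```bash
python3 st.py
```

```text
t 7.0 own offset from rail_start mm [ 0.57 -0.13 -0.71] sweep s 0.13 rpy [ 1.7998e+02  5.0000e-02 -1.7580e+02]
turn needed [ 0.0003  0.0009 -0.0017] toolshift to start cm [ 0.06  0.01 -0.07] F [-1.64 -0.44  2.59] M [-0.143  0.235  0.01 ]
```

Contact at z≈69.7 mm, which matches the 70 mm rail. Sliding now.

servo_tool(moves=[[[0,0,0,0,-0.4,0.05,0],[0,0,0,0,-0.4,0.05,0],[0,0,0,0,-0.4,0.05,0]]])

```text
time: 7.25
ee_pos: [0.531, 0.1356, 0.0688]
tcp_rot: [179.9, 0.2, -175.7]
wrist_force: [-0.1, 2.8, 3.8]
opening: -0.0001
```

```bash
python3 st.py
```

```text
t 7.25 own offset from rail_start mm [  1.3  -11.44  -1.19] sweep s 11.44 rpy [ 179.86    0.18 -175.7 ]
turn needed [0.0025 0.0032 0.0001] toolshift to start cm [ 0.13  1.14 -0.12] F [-0.14  2.76  3.77] M [0.441 0.083 0.017]
```

servo_tool(moves=[[[0,0,0,0.03,-0.4,0.03,0],[0,0,0,0.03,-0.4,0.03,0],[0,0,0,0.02,-0.4,0.04,0],[0,0,0,0.02,-0.4,0.04,0]]])

```text
time: 7.58
ee_pos: [0.532, 0.1181, 0.0684]
tcp_rot: [179.8, 0.3, -175.7]
wrist_force: [0.5, 1.9, 5.4]
opening: -0.0003
```

```bash
python3 st.py
```

```text
t 7.5833 own offset from rail_start mm [  1.03 -28.92  -1.62] sweep s 28.92 rpy [ 179.77    0.32 -175.71]
turn needed [ 0.0039  0.0057 -0.    ] toolshift to start cm [ 0.1   2.89 -0.15] F [0.51 1.85 5.43] M [0.556 0.074 0.058]
```

Pressing slightly more than I want, so I ease off.

servo_tool(moves=[[[0.003,0.005,0,0.03,-0.4,-0.05,0],[0,0,0,0.03,-0.4,0.02,0],[0,0,0,0.03,-0.4,0.02,0]]])

```text
time: 7.83
ee_pos: [0.5321, 0.1046, 0.0687]
tcp_rot: [179.9, 0.0, -175.7]
wrist_force: [-0.2, 2.8, 4.1]
opening: 0.0001
```

```bash
python3 st.py
```

```text
t 7.8333 own offset from rail_start mm [  0.15 -42.36  -1.34] sweep s 42.36 rpy [ 1.7995e+02  3.0000e-02 -1.7573e+02]
turn needed [ 0.0009  0.0006 -0.0003] toolshift to start cm [ 0.02  4.24 -0.13] F [-0.22  2.8   4.08] M [ 0.622  0.019 -0.023]
```

servo_tool(moves=[[[0,0,0,0.02,-0.3,0.01,0],[0,0,0,0.02,-0.3,0.02,0],[0,0,0,0.02,-0.3,0.02,0]]])

```text
time: 8.08
ee_pos: [0.5323, 0.0945, 0.0682]
tcp_rot: [179.9, 0.0, -175.7]
wrist_force: [0.2, 0.4, 0.0]
opening: 0.0001
```

```bash
python3 st.py
```

```text
t 8.0833 own offset from rail_start mm [ -0.44 -52.45  -1.84] sweep s 52.45 rpy [ 1.7993e+02  4.0000e-02 -1.7573e+02]
turn needed [ 0.0013  0.0006 -0.0004] toolshift to start cm [-0.04  5.25 -0.18] F [0.17 0.39 0.  ] M [-0.037 -0.003 -0.042]
```

servo_tool(moves=[[[0,0,0,0.02,-0.2,0.02,0],[0,0,0,0.02,-0.2,0.02,0]]])

```text
time: 8.25
ee_pos: [0.5316, 0.0891, 0.0668]
tcp_rot: [-180.0, -0.1, -175.8]
wrist_force: [-0.2, 0.2, 0.1]
opening: -0.0002
```

```bash
python3 st.py
```

```text
t 8.25 own offset from rail_start mm [ -1.59 -57.85  -3.24] sweep s 57.85 rpy [-1.7997e+02 -7.0000e-02 -1.7577e+02]
turn needed [-0.0005 -0.0012 -0.0011] toolshift to start cm [-0.15  5.78 -0.33] F [-0.18  0.25  0.06] M [ 0.026  0.019 -0.043]
```

Force has dropped to zero and the tip is 3 mm below the rail top with no contact, so it has found the notch (image estimate: near edge 46 mm, centre ~66 mm). Moving to the centre.

servo_tool(moves=[[[0,0,0,-0.1,-0.4,0.0,0],[0,0,0,0,-0.3,0.0,0],[0,0,0,0,0,0.1,0]]])

```text
time: 8.5
ee_pos: [0.5324, 0.0804, 0.0646]
tcp_rot: [-179.9, -0.2, -175.8]
wrist_force: [-0.1, 0.4, -0.1]
opening: -0.0
```

```bash
python3 st.py
python3 - <<'E'
from h import *
a=imaging.camera("side")[150:290,280:420];a=cv2.resize(a,None,fx=4,fy=4,interpolation=cv2.INTER_CUBIC)
cv2.imwrite("pics/s3.png",((a/255.)**.45*255).astype('uint8'))
E
```

```text
t 8.5 own offset from rail_start mm [ -1.37 -66.59  -5.44] sweep s 66.59 rpy [-179.88   -0.21 -175.8 ]
turn needed [-0.0021 -0.0036 -0.0017] toolshift to start cm [-0.12  6.66 -0.56] F [-0.08  0.4  -0.1 ] M [-0.004 -0.065 -0.019]
```

View pics/s3.png

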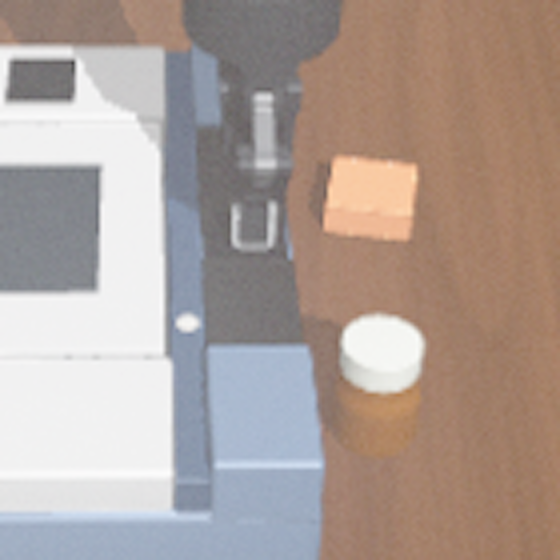

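The tip sits inside the notch (near edge at row ~258, blue front lip visible at 220–258). Now the press, straight down.

servo_tool(moves=[[[0.0,-0.003,0,0,0,0.1,0],[0,0,0,0,0,0.1,0],[0,0,0,0,0,0.1,0]]])

```text
time: 8.8
ee_pos: [0.5323, 0.0805, 0.0618]
tcp_rot: [-179.9, -0.0, -175.8]
wrist_force: [-1.9, -0.9, 5.9]
opening: -0.0002
```

```bash
python3 st.py
```

```text
t 8.8 own offset from rail_start mm [ -1.46 -66.45  -8.17] sweep s 66.45 rpy [-1.7988e+02 -1.0000e-02 -1.7582e+02]
turn needed [-0.0021 -0.0002 -0.0019] toolshift to start cm [-0.13  6.64 -0.83] F [-1.94 -0.91  5.91] M [-0.183  0.523  0.045]
```

servo_tool(moves=[[[0,0,0,0,0,0.15,0],[0,0,0,0,0,0.15,0]]])

```text
time: 8.97
ee_pos: [0.5324, 0.0805, 0.0601]
tcp_rot: [-179.8, 0.1, -175.8]
wrist_force: [-2.3, -1.8, 6.7]
opening: -0.0
```

```bash
python3 st.py
```

```text
t 8.9667 own offset from rail_start mm [ -1.43 -66.43  -9.89] sweep s 66.43 rpy [-1.7985e+02  6.0000e-02 -1.7580e+02]
turn needed [-0.0027  0.001  -0.0016] toolshift to start cm [-0.13  6.64 -1.01] F [-2.27 -1.84  6.66] M [-0.257  0.56  -0.013]
```

Key moving at ~7 N as expected.

servo_tool(moves=[[[0,0,0,0,0,0.15,0],[0,0,0,0,0,0.15,0],[0,0,0,0,0,0.15,0]]])

```text
time: 9.22
ee_pos: [0.5324, 0.0805, 0.0576]
tcp_rot: [-179.8, 0.2, -175.8]
wrist_force: [-3.3, -1.8, 6.7]
opening: -0.0
```

```bash
python3 st.py
```

```text
t 9.2167 own offset from rail_start mm [ -1.44 -66.44 -12.38] sweep s 66.44 rpy [-1.7979e+02  1.6000e-01 -1.7578e+02]
turn needed [-0.0036  0.0028 -0.0013] toolshift to start cm [-0.14  6.64 -1.26] F [-3.34 -1.76  6.73] M [-0.299  0.58  -0.017]
```

servo_tool(moves=[[[0,0,0,0,0,0.15,0],[0,0,0,0,0,0.15,0]]])

```text
time: 9.38
ee_pos: [0.5324, 0.0805, 0.056]
tcp_rot: [-179.8, 0.2, -175.8]
wrist_force: [-2.2, -1.8, 6.1]
opening: 0.0
```

```bash
python3 st.py
```

```text
t 9.3833 own offset from rail_start mm [ -1.42 -66.44 -14.05] sweep s 66.44 rpy [-179.76    0.23 -175.77]
turn needed [-0.0042  0.004  -0.0011] toolshift to start cm [-0.14  6.64 -1.43] F [-2.15 -1.82  6.05] M [-0.251  0.588 -0.004]
```

servo_tool(moves=[[[0,0,0,0,0,0.15,0],[0,0,0,0,0,0.15,0]]])

```text
time: 9.55
ee_pos: [0.5324, 0.0805, 0.0548]
tcp_rot: [-179.7, 0.3, -175.8]
wrist_force: [-6.6, -2.8, 17.7]
opening: -0.0001
```

```bash
python3 st.py
```

```text
t 9.55 own offset from rail_start mm [ -1.44 -66.44 -15.18] sweep s 66.44 rpy [-179.73    0.31 -175.76]
turn needed [-0.0048  0.0054 -0.0009] toolshift to start cm [-0.15  6.64 -1.55] F [-6.65 -2.79 17.7 ] M [-0.35   1.541 -0.023]
```

servo_tool(moves=[[[0,0,0,0,0,0.2,0]]])

```text
time: 9.63
ee_pos: [0.5324, 0.0805, 0.0548]
tcp_rot: [-179.7, 0.4, -175.7]
wrist_force: [-8.4, -2.6, 23.2]
opening: 0.0
```

```bash
python3 st.py
```

```text
t 9.6333 own offset from rail_start mm [ -1.41 -66.42 -15.25] sweep s 66.42 rpy [-179.71    0.38 -175.75]
turn needed [-0.005   0.0066 -0.0007] toolshift to start cm [-0.15  6.63 -1.56] F [-8.38 -2.6  23.22] M [-0.488  2.072 -0.024]
```

End stop reached: depth 15.2 mm, no more travel, force rising. Lifting straight out, then well clear.

servo_tool(moves=[[[0,0,0,0,0,-0.2,0],[0,0,0,0,0,-0.5,0],[0,0,0,0,0,-0.8,0],[0,0,0,0,0,-1,0],[0,0,0,0,0,-1.5,0],[0,0,0,0,0,-2,0],[0,0,0,0,0,-2,0],[0,0,0,0,0,-2,0],[0,0,0,0,0,-2,0],[0,0,0,0,0,-1,0]]])

```text
time: 10.47
ee_pos: [0.5297, 0.0817, 0.1931]
tcp_rot: [-179.7, 0.2, -175.7]
wrist_force: [-0.1, 0.4, 0.1]
opening: 0.0001
```

```bash
python3 st.py
```

```text
t 10.4667 own offset from rail_start mm [ -4.   -65.03 123.06] sweep s 65.03 rpy [-179.7     0.24 -175.68]
turn needed [-0.0053  0.0042  0.0005] toolshift to start cm [-0.35  6.57 12.27] F [-0.1   0.43  0.12] M [ 0.015 -0.039 -0.008]
```

servo_tool(moves=[[[0,0,0,1,-2.5,-0.5,0],[0,0,0,1,-2.5,-0.5,0],[0,0,0,1,-2.5,-0.5,0],[0,0,0,1,-2.5,0,0],[0,0,0,1,-2.5,0,0],[0,0,0,1,-2.5,0,0],[0,0,0,1,-2.5,0,0],[0,0,0,1,-2.5,0,0],[0,0,0,1,-2.5,0,0],[0,0,0,0,-1,0,0],[0,0,0,0,0,0,0],[0,0,0,0,0,0,0]]])

```text
time: 11.47
ee_pos: [0.4561, -0.1681, 0.215]
tcp_rot: [-179.7, 0.6, -175.5]
wrist_force: [0.0, 0.7, 0.4]
opening: -0.0001
```

```bash
python3 st.py;python3 - <<'E'
from h import *
a=imaging.camera("side");cv2.imwrite("pics/s4.png",cv2.resize(a[130:340,200:450],None,fx=2.8,fy=2.8,interpolation=cv2.INTER_CUBIC))
a=imaging.camera("top");cv2.imwrite("pics/t4.png",a)
E
```

```text
t 11.4667 own offset from rail_start mm [ -96.09 -308.59  144.97] sweep s 308.59 rpy [-179.69    0.62 -175.49]
turn needed [-0.0054  0.0109  0.0038] toolshift to start cm [-9.57 30.9  14.43] F [0.03 0.69 0.42] M [-0.032  0.027  0.03 ]
```

View pics/s4.png

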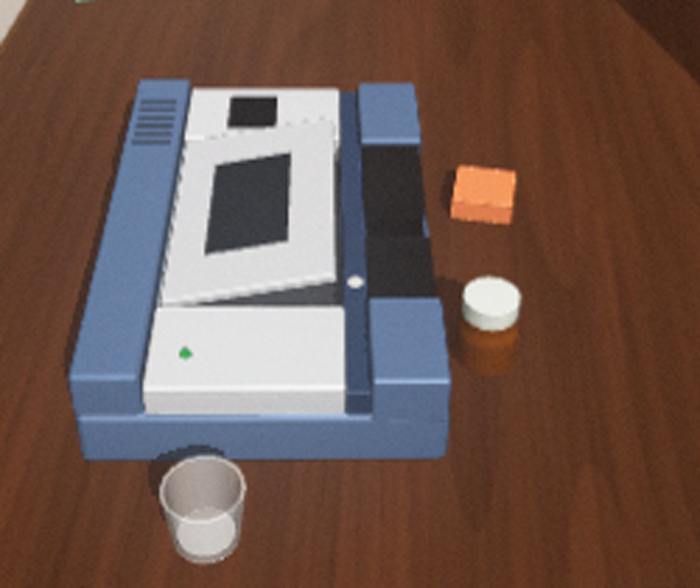

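View pics/t4.png

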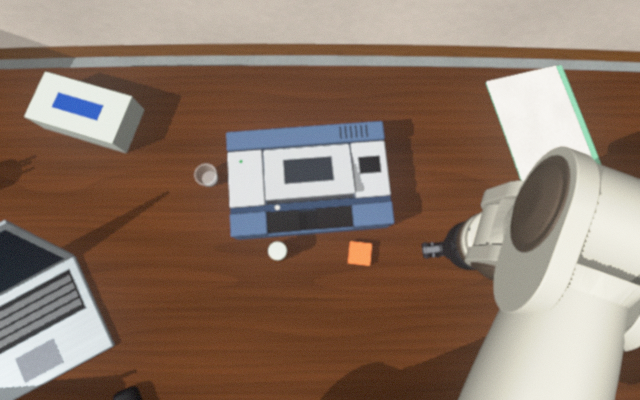

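The pictures show the hatch raised. Jar (277,251), notes (360,253) and cup (205,175) are at the same pixels as at the start, and the arm is clear. I check the hatch height, then hand in.

Run:
```python
from h import *
p=np.load("p.npy")
uv=(np.array([336,277])+.5)/2.8-.5+[200,130]
for a in(0,.1,.15,.2):print(a,proj("side",w(p,[.069-.121*np.cos(a),.098,.069+.121*np.sin(a)]))[0].round(1),"seen",uv.round(1))
bot.job_done()
```

```text
0 [322.6 237.1] seen [319.7 228.6]
0.1 [322.3 232.3] seen [319.7 228.6]
0.15 [322.  229.9] seen [319.7 228.6]
0.2 [321.4 227.5] seen [319.7 228.6]
the job is handed in; nothing more can be done
```

The hatch is popped up and I have handed the job in at about 11.5 s, with the arm well clear of everything.

**What I did:** With the fingers closed, I touched the rail level with the white dot; contact came at z ≈ 69.7 mm. I slid towards the other end at about 2.5–5.5 N, slightly harder than I wanted at one point, so I eased off. The force dropped to zero about 50 mm along, where the tip entered the notch. I moved to its centre, 66 mm from the start, and pressed the key down. It moved at about 6–7 N and hit its stop 15.2 mm below the rail top (15 mm nominal). The force peaked at about 23 N against the stop, then I lifted straight out.

**Last checks:**
- **Hatch:** The pictures show it raised. Its front corner is at row 228.6, against 227.5 predicted for fully open and 237 for shut. That puts the angle at roughly 0.18–0.2 rad, within my pixel-reading error (the column was about 2 px off).
- **Jar, note block and cup:** All three are at the same pixels as at the start.
- **Wrist force:** Under 1 N (noise) at the end, with the fingers touching nothing.

**What went differently from plan:** The last joint reached the end of its range (179.9°) on the way in. I turned the tool half a turn above the analyser before touching anything. I also measured small upward drift when the arm was idle, and I allowed for it.

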